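Fit the feed beater into the mixer drive and hold it home

ROBOT

A 6-joint arm with a two-finger parallel gripper is mounted at the origin on the work surface. World frame = base frame: x ahead of the robot, y to its left, z up, the work surface at z = 0. Lengths are in m, angles in rad, forces in N, time in s.
With the tool pointing down it reaches from about 0.375 to 0.9 m from the base axis. Payload 3.1 kg.
Tool frame: the origin (TCP) lies between the finger pads; the fingertips stand 17 mm ahead of it and the grasp point (between the pads) lies 2 mm behind it; z points along the fingers, y is the line along which they close (so a half turn about z gives the same grasp; the last joint's range is limited). The gripper opens to 85 mm and grips with 20 to 120 N. Pads are 22 mm wide; open, the fingers measure 114 mm over their backs; the gripper's body (76 mm by 85 mm) begins 54 mm behind the grasp point. The pads swing forward as they close: fully open they stand 13 mm farther back than shut.
Start: joints at [-0.178, 0.527, 1.433, -0, 1.181, -0.178], TCP at [0.625, 0, 0.248] pointing down, gripper open.
Joint ranges: [-3.08, 3.08], [-0.75, 2.2], [0.22, 2.44], [-1.43, 4.57], [0, 2.65], [-2.85, 2.85]. Speed limits (rad/s): [2.79, 2.79, 3.14, 3.14, 3.14, 3.14].

INTERFACE

Orientations are given as a unit quaternion [x, y, z, w].
In Python, from station import sense, vision, order gives the robot as it stands.
- The arm moves only by the shell command python3 -m crank 'ROWS' [OPENING] [FORCE]. ROWS is JSON, a list of rows, each an object with "dp": the shift along the world's x, y, z in units of 30 mm (1.0 is 30 mm), a list of three; "angular": the turn, a rotation vector about the world's x, y, z in degrees, a list of three. In form: [{"dp": [dx, dy, dz], "angular": [ax, ay, az]}, ...]. A call has 1 to 20 rows; each row shifts and turns the commanded pose from where the row before left it; what a row does not reach is not made up. A row lasts 1/10 s, in which the tool goes at most 50 mm and 8.59 degrees, less where a joint would pass 70% of its speed; a pose out of reach is approached as far as the arm can. A call is refused whole if a number of a shift passes 1 or a number of a turn 8.59, either way. A call with a gripper value outside its range is refused whole. OPENING is the closure, from 0 (fully open) to 1 (shut), set as the call begins (- or left out, the last holds). The fingers move at their own pace and stop on an object; FORCE is the grip in N (left out, the last holds). Time passes only in rows, so rows that do not move let the fingers close. It gives the time, the measured TCP pose, the force, the opening and the grip force at its end, in the units of the state.
- sense(): the state, without advancing time (a new reading comes with each control period).
- vision.snapshot(name): name is "scene" or "side" or "wrist"; returns a dict with "image" (384x512x3 uint8, blue, green, red), "range_z" (384x512 float32, m along the optical axis (not along the pixel's ray), 0 where there is no reading), "mtx" (3x3 intrinsics, pixels), "pose" (4x4, takes a point from camera to world coordinates); the wrist camera has in their place "mount" (4x4, takes a point from camera to tool coordinates, whose origin is the TCP and whose axes are the flange's). Camera axes: x right, y down, z forward; pixel columns grow to the right and rows downward; lengths in m; the calibration is good to about 2 mm. A picture is of the moment at which its call begins: read the wrist's pose just before it.
- order.sign_off(): hands the job in; it is judged then, once.
The state is a dict: "t": time; "q": joint angles; "qd": joint speeds; "tau": joint torques, N m; "tcp_pos": TCP position; "tool_rot": TCP orientation; "force": force on the tool from outside, world axes, zero at the start; "ft_torque": the same for the moment, N m; "finger_gap": opening from 0.0 (shut) to 1.0 (fully open); "gripper_force": force on a finger pad.
Only numpy, scipy, OpenCV 4.12 (cv2) and the standard library are available. Lean on these libraries where they do the work, as an engineer would, in place of code of your own. Each camera call takes 0.05 s, during which the arm holds its last target. There are 200 camera calls.

TASK

Take the paddle beater out of the pine block and fit it, stem down, into the drive socket on top of the white mixer base: turn it until its four splines mesh with the cross slots, then slide it fully home, until its collar sits on the socket rim, against the spring. A spring ejector pushes it back out, so keep pressing it down with the gripper and finish while still holding it pressed fully home; leave the rock hide, mister bottle, heat emitter and glass bowl where they stand.

Things in the scene. Friction and masses are not known exactly. Their poses are not given: they have to be found in the camera images.
- beater: Grey plastic paddle beater, 118 mm tall, about 0.12 kg, upright in the pine block. Origin: centre of the stem's lower tip; z up. Stem (z 0 to 34 mm): plus-shaped, four ribs along x and y, 30 mm across, ribs 8 mm thick; the lowest 4 mm is only 26 mm across and 5 mm thick, as a lead-in. Collar 44 mm diameter at z 34 to 40 mm. The plus looks the same after each quarter turn
- beater_grip (a point): Point on the beater's axis, 95 mm above the stem tip, where to pinch it. Above the collar is a flat open frame in the beater's x-z plane, 60 mm wide (x), 10 mm thick (y), up to 118 mm above the tip, with a solid centre web 18 mm wide and 10 mm thick: pinch the web across y from above
- rack: Fixed pine block 100 x 100 x 50 mm with one round upright hole, 34 mm wide, through its centre; the beater's stem stands loosely in the hole at any yaw, its collar resting on the block's top. Origin: centre of the underside. Its place and that of the mixer base may be swapped left and right
- drive_unit: Fixed white mixer base (motor block) 140 x 140 mm, its flat top 60 mm above the table, a black dial on one side. Origin: centre of the underside. The aluminium drive socket stands up from the centre of its top. The motor holds the socket stiffly (about 0.25 N m to turn it), at any angle
- mouth (a point): Centre of the drive socket's mouth, level with its rim, 100 mm above the table; z up, x and y along the two crossing slots. Socket: ring 46 mm outer, 36 mm inner diameter, 40 mm deep; in it four lugs, tops 4 mm below the rim, leave a plus-shaped opening with slots 10.4 mm wide. Any of the four quarter turns of the beater fits. A sprung brass ejector pin stands at its centre
- ejector (a joint): How far the ejector pin in the socket is pushed down, in m: 0 when up (its top 26 mm below the rim), 0.008 when the beater is fully home with its collar on the rim. The spring pushes up with about 4 N at first and 9 N at fully home
- rock_hide: Bystander: brown resin rock hide, 115 x 120 x 83 mm, loose. Origin: centre of the underside
- mister_bottle: Bystander: white plastic mister bottle with a ribbed twist cap, 68 mm diameter, 148 mm tall, loose. Origin: centre of the underside
- heat_emitter: Bystander: black ceramic heat emitter standing on its face, brass screw base up, 76 mm diameter, 88 mm tall, loose. Origin: centre of the underside
- feeding_bowl: Bystander: glass feeding bowl, 96 mm diameter, 40 mm tall, loose. Origin: centre of the underside
Mind the look-alikes: they are no part of the job. There is more than one size of the beater; the job needs the smallest.

How it is judged:
By the outcome, as a careful person would: the job done as asked, in the order asked, and still so for the second after the job is handed in, while the arm keeps its last pose, push and grip.
It also fails if it takes over 48 s, if anything falls off the work surface, if the arm or the gripper's body presses on something with over 40 N, if the wrist force passes 120 N, or if a joint passes its speed limit or range.

## Working session

There is one attempt and no reset: what is moved stays moved. The work goes in short steps, Python scripts to look and compute and a shell command to move; the robot and the scene stay as the last step left them, time stands still between calls to the robot, and variables do not carry over. Pictures are saved under pics/ and viewed, at most 10 in all, crops included, and the job is handed in when it is done.

```bash
mkdir -p pics
cat > h.py <<'E'
import numpy as np, cv2
from scipy.spatial.transform import Rotation as R
from station import sense, vision
def snap(n):
    s=sense(); d=vision.snapshot(n)
    if 'pose' in d: T=np.array(d['pose'])
    else:
        W=np.eye(4); W[:3,:3]=R.from_quat(s['tool_rot']).as_matrix(); W[:3,3]=s['tcp_pos']; T=W@np.array(d['mount'])
    return d['image'],np.array(d['range_z']),np.array(d['mtx']),T
def cloud(z,K,T):
    v,u=np.mgrid[:z.shape[0],:z.shape[1]]
    P=np.stack([(u-K[0,2])/K[0,0]*z,(v-K[1,2])/K[1,1]*z,z],-1)
    P=P@T[:3,:3].T+T[:3,3]; P[z<=0]=np.nan; return P
def ray(u,v,K,T,h):
    d=T[:3,:3]@np.array([(u-K[0,2])/K[0,0],(v-K[1,2])/K[1,1],1]); return T[:3,3]+d*(h-T[2,3])/d[2]
E
python3 - <<'E'
from h import *
a=[]
for n in ['scene','side','wrist']:
    im,z,K,T=snap(n); np.savez(''+n,im=im,z=z,K=K,T=T); a.append(im); print(n,T[:3,3],T[:3,2])
cv2.imwrite('pics/a.png',np.hstack(a[:2])[:, :][:, ::1] if 0 else cv2.resize(np.vstack([np.hstack(a[:2]),np.hstack([a[2],a[2]*0])]),(800,600)))
print(sense())
E
```

```text
scene [0.96583283 0.50688019 1.1458333 ] [-0.32298088 -0.38804853 -0.86319273]
side [ 1.06211123 -0.83759118  0.90976616] [-0.39379557  0.6801823  -0.61828561]
wrist [0.62422751 0.07739328 0.3732408 ] [-0.00181764 -0.29920559 -0.95418694]
{'t': 0.15, 'q': array([-1.78540926e-01,  5.28247916e-01,  1.43363252e+00, -3.82933708e-05,
        1.18136303e+00, -1.78511808e-01]), 'qd': array([-0.00048289, -0.00178553, -0.00220882, -0.00039657, -0.00023181,
       -0.00175974]), 'tau': array([ 1.17890530e-03, -4.42742836e+01, -1.78276026e+01, -2.15643640e-04,
        5.61750654e-03, -9.84718270e-06]), 'tcp_pos': array([6.24476319e-01, 8.83212726e-05, 2.47553468e-01]), 'tool_rot': array([ 7.07111684e-01,  7.07101396e-01, -4.85274275e-04, -6.67919166e-04]), 'force': array([-1.17904269, -0.50045219, -0.10381166]), 'ft_torque': array([-0.00387965, -0.02334358, -0.0468371 ]), 'gripper_force': 0.0, 'finger_gap': 1.0005412337266244}
```

View pics/a.png

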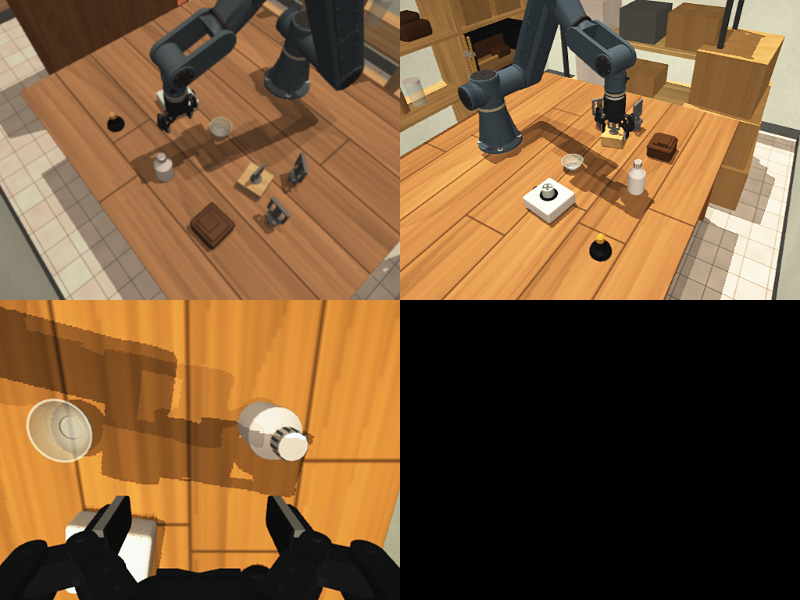

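The scene view shows the pine block with the beater at about (326,230) px, with the larger look-alikes at (378,215) and (352,270). The side view shows the mixer at about (190,255).

Run:
```python
from h import *
L=lambda n:[np.load(n+'.npz')[k] for k in ('im','z','K','T')]
im,z,K,T=L('scene'); P=cloud(z,K,T)
def sub(P,u0,u1,v0,v1): 
    Q=P[v0:v1,u0:u1].reshape(-1,3); return Q[~np.isnan(Q[:,0])]
def rect(Q,lo,hi,name):
    q=Q[(Q[:,2]>lo)&(Q[:,2]<hi)]
    if len(q)>3: r=cv2.minAreaRect((q[:,:2]*1000).astype(np.float32)); print(name,len(q),np.round(q.mean(0),4),np.round(r[0],1),np.round(r[1],1),round(r[2],1))
Q=sub(P,295,355,195,260)
print(np.histogram(Q[:,2],bins=np.arange(-.01,.2,.01)))
rect(Q,.044,.056,'block top'); rect(Q,.1,.2,'beater>100'); rect(Q,.12,.2,'beater>120')
im2,z2,K2,T2=L('side'); P2=cloud(z2,K2,T2)
Q=sub(P2,150,230,215,290); print(np.histogram(Q[:,2],bins=np.arange(-.01,.2,.01))[0])
rect(Q,.055,.065,'mixer top'); rect(Q,.09,.12,'socket'); rect(Q,.097,.104,'rim')
Q=sub(P2,250,300,160,190); rect(Q,.044,.056,'block side')
imw,zw,Kw,Tw=L('wrist')
a=cv2.resize(im[180:300,270:430],(640,480),interpolation=cv2.INTER_CUBIC)
cv2.imwrite('pics/b.png',a)
```

```text
(array([1421, 1072,   53,   56,   51,  579,  415,    9,   22,   16,   17,
         17,   15,   21,   79,    6,   42,    0,    0,    0]), array([-0.01,  0.  ,  0.01,  0.02,  0.03,  0.04,  0.05,  0.06,  0.07,
        0.08,  0.09,  0.1 ,  0.11,  0.12,  0.13,  0.14,  0.15,  0.16,
        0.17,  0.18,  0.19]))
block top 930 [0.4876 0.2707 0.0495] [483.5 268.2] [103.2 100.3] 14.2
beater>100 180 [0.5043 0.3082 0.1337] [514.5 315.9] [158.1  49.7] 57.3
beater>120 148 [0.5067 0.3154 0.139 ] [514.1 316.2] [158.1  48.7] 57.3
[1193 2417   94  174  181  157  618  883   49   58  111   41    0    0
    0    0    0    0    0    0]
mixer top 1344 [ 0.4775 -0.2333  0.0605] [ 469.9 -223. ] [140.  141.7] 81.2
socket 152 [ 0.4703 -0.2237  0.0975] [ 469.6 -223.4] [45.2 44.7] 34.2
rim 88 [ 0.4704 -0.2235  0.0999] [ 469.5 -223.2] [45.2 44.1] 34.2
block side 337 [0.4865 0.2492 0.0504] [481.8 265.5] [ 99.2 111.9] 13.8
```

View pics/b.png

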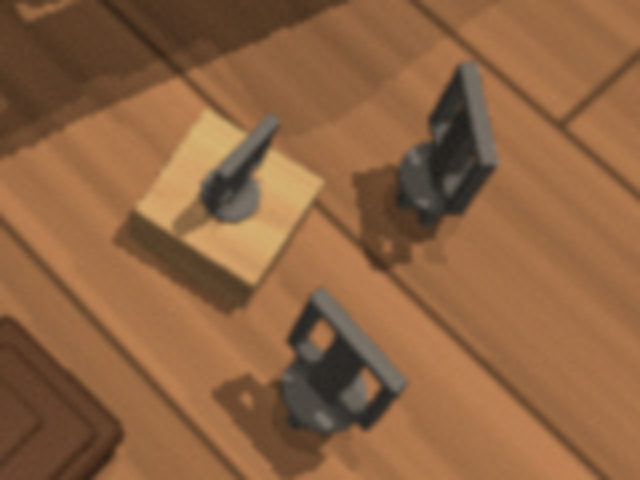

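The crop shows the beater's frame in the block running from about (225,185) to (275,125). The two larger beaters stand at (450,140) and (340,360).

```bash
python3 -m crank '[{"dp":[-0.52,1,0],"angular":[0,0,0]},{"dp":[-0.52,1,0],"angular":[0,0,0]},{"dp":[-0.52,1,0],"angular":[0,0,0]},{"dp":[-0.52,1,0],"angular":[0,0,0]},{"dp":[-0.52,1,0],"angular":[0,0,0]},{"dp":[-0.52,1,0],"angular":[0,0,0]},{"dp":[-0.52,1,0],"angular":[0,0,0]},{"dp":[-0.52,1,0],"angular":[0,0,0]},{"dp":[-0.56,0.93,0],"angular":[0,0,0]},{"dp":[0,0,0],"angular":[0,0,0]},{"dp":[0,0,0],"angular":[0,0,0]},{"dp":[0,0,0],"angular":[0,0,0]}]'
python3 - <<'E'
from h import *
im,z,K,T=snap('wrist'); cv2.imwrite('pics/c.png',im); np.savez('w1',im=im,z=z,K=K,T=T)
P=cloud(z,K,T); Q=P.reshape(-1,3)
near=np.hypot(Q[:,0]-.483,Q[:,1]-.268)<.05
for lo,hi in [(.126,.142),(.044,.053),(.053,.062)]:
    q=Q[near&(Q[:,2]>lo)&(Q[:,2]<hi)]
    r=cv2.minAreaRect((q[:,:2]*1000).astype(np.float32)); print(len(q),np.round(np.median(q,0),4),np.round(r[0],1),np.round(r[1],1),r[2])
q=Q[np.hypot(Q[:,0]-.483,Q[:,1]-.268)<.08]; q=q[(q[:,2]>.044)&(q[:,2]<.054)]
r=cv2.minAreaRect((q[:,:2]*1000).astype(np.float32)); print('block',r)
print(sense()['tcp_pos'],sense()['t'])
E
```

```text
t: 1.35
tcp_pos: [0.4839, 0.2673, 0.2482]
tool_rot: [0.707, 0.707, -0.0, 0.0]
force: [-0.6, 0.1, 0.7]
finger_gap: 0.999
gripper_force: 0.0
890 [0.482  0.2693 0.1337] [482.2 268.2] [59.6 10.4] 6.8999810218811035
3845 [0.4848 0.2841 0.05  ] [482.7 268.1] [98.7 99.1] 14.153824806213379
598 [0.4816 0.2776 0.056 ] [481.5 271.2] [42.  37.2] 4.462923049926758
block ((482.04742431640625, 267.84478759765625), (100.2227783203125, 100.72737121582031), 13.941849708557129)
[0.48411998 0.26708394 0.24824806] 1.4
```

View pics/c.png

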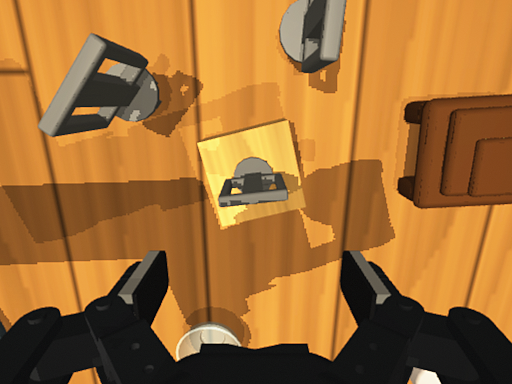

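The wrist view shows the beater's top bar at (222–288, ~192) and yaw 6.9° by the point cloud. I turn −83° and half-close, but first check the clearance to the neighbours.

```bash
python3 - <<'E'
from h import *
im,z,K,T=[np.load('w1.npz')[k] for k in ('im','z','K','T')]
P=cloud(z,K,T)[:250].reshape(-1,3); P=P[(P[:,2]>.09)&(P[:,2]<.2)]
d=P-[.482,.268,0]; r=np.hypot(d[:,0],d[:,1]); m=(r>.045)&(r<.15)
a=np.deg2rad(6.9); X=d[m]@np.array([np.cos(a),np.sin(a),0]); Y=d[m]@np.array([-np.sin(a),np.cos(a),0])
for s in (X<0,X>=0): print(s.sum(), X[s].min(),X[s].max(),Y[s].min(),Y[s].max(),d[m][s][:,2].max()) if s.any() else 0
E
python3 -m crank '[{"dp":[0,0,0],"angular":[0,0,-8.5]},{"dp":[0,0,0],"angular":[0,0,-8.5]},{"dp":[0,0,0],"angular":[0,0,-8.5]},{"dp":[0,0,0],"angular":[0,0,-8.5]},{"dp":[0,0,0],"angular":[0,0,-8.5]},{"dp":[0,0,0],"angular":[0,0,-8.5]},{"dp":[0,0,0],"angular":[0,0,-8.5]},{"dp":[0,0,0],"angular":[0,0,-8.5]},{"dp":[0,0,0],"angular":[0,0,-8.5]},{"dp":[-0.06,0.03,0],"angular":[0,0,-6.6]},{"dp":[0,0,0],"angular":[0,0,0]},{"dp":[0,0,0],"angular":[0,0,0]},{"dp":[0,0,0],"angular":[0,0,0]}]' 0.5
python3 - <<'E'
from h import *
im,z,K,T=snap('wrist')
Q=cloud(z,K,T).reshape(-1,3)
near=np.hypot(Q[:,0]-.483,Q[:,1]-.268)<.05
q=Q[near&(Q[:,2]>.126)&(Q[:,2]<.142)]
r=cv2.minAreaRect((q[:,:2]*1000).astype(np.float32)); print(len(q),np.median(q[:,2]),r)
s=sense();M=R.from_quat(s['tool_rot']).as_matrix();print(s['tcp_pos'],s['t'],s['q'],'tool y yaw',np.rad2deg(np.arctan2(M[1,1],M[0,1])),M[:,2])
E
```

```text
2089 -0.12603594349496655 -0.08221998457866933 0.08094284742540851 0.12526857912039022 0.15739967758320542
1904 0.05759612967870924 0.076562669600673 0.09667575278252016 0.1354403955394678 0.15829404635601724
t: 2.7
tcp_pos: [0.482, 0.2683, 0.2483]
tool_rot: [0.998, 0.061, 0.0, 0.0]
force: [0.7, -0.0, -0.0]
finger_gap: 0.5
gripper_force: 0.0
785 0.1338280413928258 ((483.5119323730469, 267.90521240234375), (58.77547073364258, 9.477575302124023), 6.751453399658203)
[0.48188083 0.26847164 0.24827757] 2.75 [ 3.05735946e-01  4.28878075e-01  1.61813857e+00 -8.97145381e-05
  1.09453543e+00  1.75548423e+00] tool y yaw -83.06210136583928 [ 6.26992196e-05 -6.38180491e-05 -9.99999996e-01]
```

```bash
python3 -m crank '[{"dp":[0.03,0,-0.9],"angular":[0,0,0]},{"dp":[0,0,-0.9],"angular":[0,0,0]},{"dp":[0,0,-0.9],"angular":[0,0,0]},{"dp":[0,0,-0.8],"angular":[0,0,0]},{"dp":[0,0,-0.6],"angular":[0,0,0]},{"dp":[0,0,-0.35],"angular":[0,0,0]},{"dp":[0,0,-0.18],"angular":[0,0,0]},{"dp":[0,0,0],"angular":[0,0,0]},{"dp":[0,0,0],"angular":[0,0,0]}]'
python3 -m crank '[{"dp":[0,0,0],"angular":[0,0,0]},{"dp":[0,0,0],"angular":[0,0,0]},{"dp":[0,0,0],"angular":[0,0,0]},{"dp":[0,0,0],"angular":[0,0,0]},{"dp":[0,0,0],"angular":[0,0,0]},{"dp":[0,0,0],"angular":[0,0,0]},{"dp":[0,0,0],"angular":[0,0,0]},{"dp":[0,0,0],"angular":[0,0,0]}]' 1 80
```

```text
t: 3.65
tcp_pos: [0.4831, 0.269, 0.1101]
tool_rot: [0.998, 0.06, 0.001, -0.0]
force: [-1.0, 0.3, 0.2]
finger_gap: 0.503
gripper_force: 0.0
t: 4.45
tcp_pos: [0.4827, 0.2688, 0.1098]
tool_rot: [0.998, 0.06, 0.0, 0.0]
force: [-0.6, -1.6, 4.9]
finger_gap: 0.109
gripper_force: 78.4
```

```bash
python3 -m crank '[{"dp":[0,0,0.4],"angular":[0,0,0]},{"dp":[0,0,0.8],"angular":[0,0,0]},{"dp":[0,0,0.9],"angular":[0,0,0]},{"dp":[0,0,1],"angular":[0,0,0]},{"dp":[0,0,1],"angular":[0,0,0]},{"dp":[0,0,0.9],"angular":[0,0,0]},{"dp":[0,-0.4,0.6],"angular":[0,0,0]},{"dp":[0,-0.8,0.3],"angular":[0,0,0]},{"dp":[-0.1,-1,0],"angular":[0,0,0]},{"dp":[-0.1,-1,0],"angular":[0,0,0]},{"dp":[-0.1,-1,0],"angular":[0,0,0]},{"dp":[-0.1,-1,0],"angular":[0,0,0]},{"dp":[-0.1,-1,0],"angular":[0,0,0]},{"dp":[-0.1,-1,0],"angular":[0,0,0]},{"dp":[-0.1,-1,0],"angular":[0,0,0]}]'
python3 -m crank '[{"dp":[-0.1,-1,0],"angular":[0,0,0]},{"dp":[-0.1,-1,0],"angular":[0,0,0]},{"dp":[-0.1,-1,0],"angular":[0,0,0]},{"dp":[-0.1,-1,0],"angular":[0,0,0]},{"dp":[0,-0.7,-0.2],"angular":[0,0,0]},{"dp":[0,-0.3,-0.2],"angular":[0,0,0]},{"dp":[0,0,0],"angular":[0,0,0]},{"dp":[0,0,0],"angular":[0,0,0]},{"dp":[0,0,0],"angular":[0,0,0]}]'
python3 - <<'E'
from h import *
im,z,K,T=snap('wrist'); np.savez('w2',im=im,z=z,K=K,T=T,tcp=sense()['tcp_pos'],rot=sense()['tool_rot'])
cv2.imwrite('pics/d.png',im)
Q=cloud(z,K,T).reshape(-1,3)
q=Q[(np.hypot(Q[:,0]-.4695,Q[:,1]+.2232)<.035)]
for lo,hi in [(.0975,.104),(.0935,.0975)]:
    p=q[(q[:,2]>lo)&(q[:,2]<hi)]
    print(len(p),p[:,2].mean(),cv2.minEnclosingCircle((p[:,:2]*1000).astype(np.float32)) if len(p) else 0)
print(K[0,0],sense()['tcp_pos'])
E
```

```text
t: 5.95
tcp_pos: [0.4606, 0.022, 0.2865]
tool_rot: [0.998, 0.06, -0.0, -0.0]
force: [-0.0, -0.5, -1.5]
finger_gap: 0.112
gripper_force: 78.3
t: 6.85
tcp_pos: [0.4493, -0.126, 0.2745]
tool_rot: [0.998, 0.061, -0.0, -0.0]
force: [0.1, 0.4, -2.2]
finger_gap: 0.104
gripper_force: 78.1
609 0.09970832642213064 ((469.90240478515625, -219.0552215576172), 23.013450622558594)
393 0.09581989497343728 ((470.60382080078125, -215.50823974609375), 22.12215805053711)
297.6081220019142 [ 0.44945326 -0.12603866  0.27456638]
```

View pics/d.png

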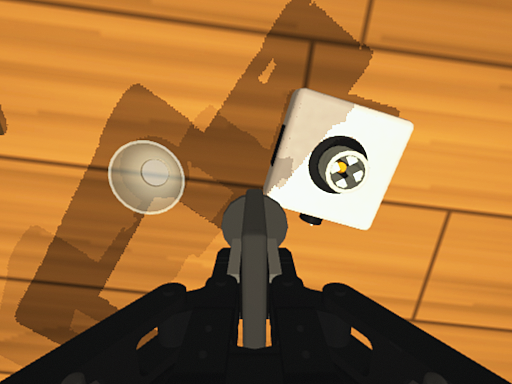

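The socket is in clear view at about (347,172) px, with its slots visible and the held beater well clear of it. I go closer for the slot angle and centre.

```bash
python3 -m crank '[{"dp":[0,0,-0.5],"angular":[0,0,0]},{"dp":[0,0,-0.8],"angular":[0,0,0]},{"dp":[0,0,-0.6],"angular":[0,0,0]},{"dp":[0,0,-0.3],"angular":[0,0,0]},{"dp":[0,0,0],"angular":[0,0,0]},{"dp":[0,0,0],"angular":[0,0,0]},{"dp":[0,0,0],"angular":[0,0,0]}]'
cat >> h.py <<'E'
def socket(c0,tag):
    im,z,K,T=snap('wrist'); np.savez(''+tag,im=im,z=z,K=K,T=T); Q=cloud(z,K,T)
    d=Q-np.array([c0[0],c0[1],0]); m=(np.hypot(d[...,0],d[...,1])<.035)&(Q[...,2]>.0978)&(Q[...,2]<.104)
    c=cv2.findContours(m.astype(np.uint8),cv2.RETR_EXTERNAL,cv2.CHAIN_APPROX_NONE)[0]; c=cv2.convexHull(np.vstack(c))[:,0]
    X=np.array([ray(u,v,K,T,.1)[:2] for u,v in c])*1000
    (cx,cy),rad=cv2.minEnclosingCircle(X.astype(np.float32))
    # rectified top view of lug plane z=.096, 10 px/mm
    n=500; g=(np.arange(n)-n/2)/10/1000
    x,y=np.meshgrid(cx/1000+g,cy/1000-g); W=np.stack([x,y,np.full_like(x,.096)],-1)
    C=(W-T[:3,3])@T[:3,:3]; mu=(C[...,0]/C[...,2]*K[0,0]+K[0,2]).astype(np.float32); mv=(C[...,1]/C[...,2]*K[1,1]+K[1,2]).astype(np.float32)
    top=cv2.remap(im,mu,mv,cv2.INTER_CUBIC); zt=cv2.remap(Q[...,2].astype(np.float32),mu,mv,cv2.INTER_NEAREST)
    # four-fold harmonic of "deep" pixels (slots) at radius 7..16 mm
    r=np.hypot(x-cx/1000,y-cy/1000); a=np.arctan2(y-cy/1000,x-cx/1000); lug=(zt>.0935)
    k=(r>.009)&(r<.016); h=(np.exp(4j*a[k])*(~lug[k])).sum(); ang=np.rad2deg(np.angle(h))/4
    print(tag,'centre',cx,cy,'r',rad,'slot yaw mod 90',ang,'lug frac',lug[k].mean())
    return top,(lug*255).astype(np.uint8)
E
python3 - <<'E'
from h import *
t,l=socket((.4699,-.2195),'w3')
cv2.imwrite('pics/e.png',np.hstack([cv2.resize(t,(400,400)),cv2.cvtColor(cv2.resize(l,(400,400)),8)]))
E
```

```text
t: 7.6
tcp_pos: [0.4502, -0.1274, 0.2093]
tool_rot: [0.998, 0.06, 0.001, 0.001]
force: [0.2, -1.2, -2.2]
finger_gap: 0.107
gripper_force: 78.3
w3 centre 470.4775085449219 -218.56105041503906 r 23.093618392944336 slot yaw mod 90 33.258462507135825 lug frac 0.494375477811351
```

View pics/e.png

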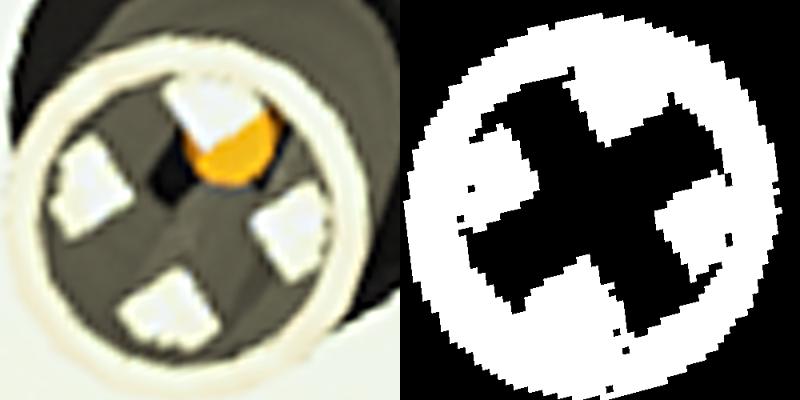

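The rectified view shows four lugs with slots running at about 31–33° (the slot crossing near (195,207)). I turn the beater +25° and measure again from the new camera place.

```bash
python3 -m crank '[{"dp":[-0.2,0,0],"angular":[0,0,8.3]},{"dp":[-0.3,0,0],"angular":[0,0,8.3]},{"dp":[-0.2,0,0],"angular":[0,0,8.4]},{"dp":[0,0,0],"angular":[0,0,0]},{"dp":[0,0,0],"angular":[0,0,0]},{"dp":[0,0,0],"angular":[0,0,0]}]'
python3 - <<'E'
from h import *
t,l=socket((.4699,-.2195),'w4')
cv2.imwrite('pics/f.png',np.hstack([cv2.resize(t,(400,400)),cv2.cvtColor(cv2.resize(l,(400,400)),8)]))
for tag in('w3','w4'):
    f=np.load(tag+'.npz'); im,z,K,T=[f[k] for k in('im','z','K','T')]; Q=cloud(z,K,T)
    # lug tops by depth: plane .096 +-1.2mm, inside radius 17 ; min-area rect of each
    d=Q-np.array([.4699,-.2192,0]); r=np.hypot(d[...,0],d[...,1])
    m=((r<.0172)&(Q[...,2]>.0945)&(Q[...,2]<.0975)).astype(np.uint8)
    n,lab,st,ce=cv2.connectedComponentsWithStats(m,connectivity=4)
    for i in range(1,n):
        if st[i,4]<20: continue
        q=(Q[lab==i][:,:2]*1000).astype(np.float32); rr=cv2.minAreaRect(q)
        a=np.array([469.9,-219.2]); j=np.argmin(np.hypot(*(q-a).T)); print(tag,st[i,4],'rect ang',round(rr[2],1),np.round(rr[1],1),'mean',q.mean(0)-a,'tip',q[j]-a)
M=R.from_quat(sense()['tool_rot']).as_matrix();print(sense()['tcp_pos'],np.rad2deg(np.arctan2(M[1,0],M[0,0])))
E
```

```text
t: 8.25
tcp_pos: [0.4291, -0.1275, 0.2088]
tool_rot: [0.962, 0.274, 0.001, 0.001]
force: [-0.5, -0.2, -1.2]
finger_gap: 0.106
gripper_force: 78.1
w4 centre 469.8279113769531 -218.12872314453125 r 23.124618530273438 slot yaw mod 90 33.693674066403645 lug frac 0.5076816659385467
w3 116 rect ang 34.4 [9.6 9.4] mean [12.86846313 -2.31591492] tip [ 7.54360352 -1.43838196]
w3 98 rect ang 31.2 [9.7 9.2] mean [ 2.33608398 12.79921265] tip [0.40728149 8.07840271]
w3 108 rect ang 34.2 [9.3 9.8] mean [ -2.54096069 -12.56960754] tip [-1.18009033 -7.68067627]
w3 105 rect ang 34.9 [9.9 9.1] mean [-12.86759033   2.9217865 ] tip [-7.73529663  1.83775635]
w4 96 rect ang 35.0 [9.6 9.5] mean [ 2.07994995 12.67589111] tip [1.68557129 7.50224609]
w4 105 rect ang 32.1 [9.4 9.3] mean [12.61495361 -2.39068298] tip [ 7.01342163 -1.62691956]
w4 97 rect ang 35.3 [8.8 9.6] mean [ -2.93591919 -12.49406128] tip [-1.94504395 -7.04658203]
w4 95 rect ang 37.8 [9.8 9. ] mean [-12.9925293    3.15567322] tip [-7.99539795  1.81651611]
[ 0.42905411 -0.12742376  0.20867774] 31.810074264757233
```

View pics/f.png

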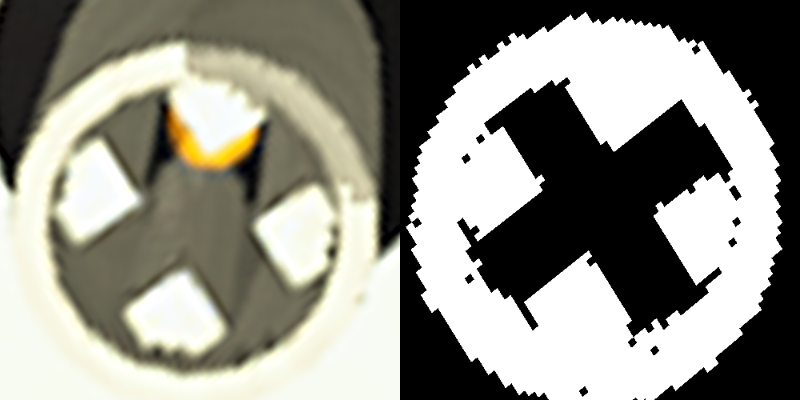

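```bash
python3 -m crank '[{"dp":[0.2,-0.45,0],"angular":[0,0,0.9]},{"dp":[0.35,-0.8,0],"angular":[0,0,0.9]},{"dp":[0.35,-0.8,0],"angular":[0,0,0]},{"dp":[0.3,-0.7,0],"angular":[0,0,0]},{"dp":[0.14,-0.29,0],"angular":[0,0,0]},{"dp":[0,0,0],"angular":[0,0,0]},{"dp":[0,0,0],"angular":[0,0,0]},{"dp":[0,0,0],"angular":[0,0,0]}]'
python3 - <<'E'
from h import *
for n in('side','scene'):
    im,z,K,T=snap(n); Q=cloud(z,K,T).reshape(-1,3); c=np.array([.4695,-.219]); r=np.hypot(*(Q[:,:2]-c).T)
    np.savez('x'+n,im=im,z=z,K=K,T=T)
    h=np.histogram(Q[r<.03][:,2],bins=np.arange(.09,.24,.005)); print(n,list(h[0]))
    for lo,hi in((.09,.102),(.146,.157)):
        q=Q[(r<.028)&(Q[:,2]>lo)&(Q[:,2]<hi)]
        if len(q)>5: print(lo,len(q),cv2.minEnclosingCircle((q[:,:2]*1000).astype(np.float32)),q[:,:2].min(0),q[:,:2].max(0))
    uv=T[:3,:3].T@(np.array([.47,-.219,.13])-T[:3,3]); u,v=int(uv[0]/uv[2]*K[0,0]+K[0,2]),int(uv[1]/uv[2]*K[1,1]+K[1,2]); print(u,v)
    try: cv2.imwrite('pics/z_'+n+'.png',cv2.resize(im[v-45:v+45,u-30:u+30],(400,600),interpolation=cv2.INTER_CUBIC))
    except Exception as e: print(e)
cv2.imwrite('pics/g.png',np.hstack([cv2.imread('pics/z_side.png'),cv2.imread('pics/z_scene.png')]))
E
```

```text
t: 9.1
tcp_pos: [0.4678, -0.2169, 0.2081]
tool_rot: [0.957, 0.29, -0.001, -0.001]
force: [-0.6, -0.3, -1.6]
finger_gap: 0.103
gripper_force: 78.1
side [np.int64(49), np.int64(51), np.int64(38), np.int64(0), np.int64(3), np.int64(7), np.int64(13), np.int64(13), np.int64(16), np.int64(7), np.int64(2), np.int64(4), np.int64(44), np.int64(62), np.int64(10), np.int64(14), np.int64(37), np.int64(28), np.int64(20), np.int64(11), np.int64(14), np.int64(14), np.int64(22), np.int64(22), np.int64(21), np.int64(21), np.int64(18), np.int64(12), np.int64(23)]
0.09 128 ((470.14923095703125, -223.1396484375), 23.52594757080078) [ 0.44729266 -0.24654248] [ 0.49236743 -0.19963051]
0.146 96 ((467.68243408203125, -219.80319213867188), 22.0462646484375) [ 0.44740172 -0.24125282] [ 0.48860719 -0.1996758 ]
187 230
scene [np.int64(24), np.int64(48), np.int64(9), np.int64(0), np.int64(1), np.int64(6), np.int64(14), np.int64(8), np.int64(4), np.int64(3), np.int64(1), np.int64(5), np.int64(50), np.int64(19), np.int64(3), np.int64(6), np.int64(9), np.int64(5), np.int64(4), np.int64(5), np.int64(10), np.int64(9), np.int64(14), np.int64(13), np.int64(14), np.int64(11), np.int64(9), np.int64(17), np.int64(30)]
0.09 81 ((470.9889221191406, -217.01039123535156), 23.612808227539062) [ 0.44765571 -0.2400703 ] [ 0.49194212 -0.19388325]
0.146 70 ((467.9438781738281, -214.2013397216797), 22.17406463623047) [ 0.44593182 -0.23362523] [ 0.48960385 -0.19427316]
225 108
```

View pics/g.png

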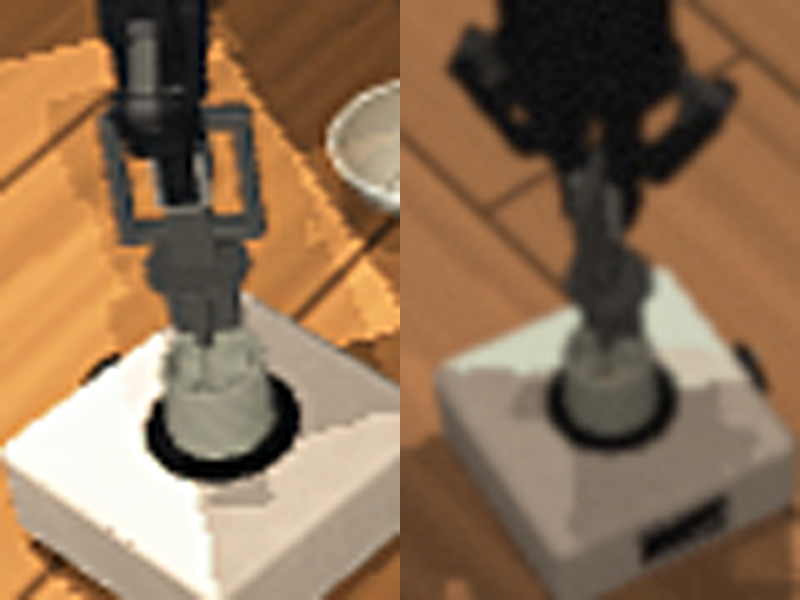

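The side view shows the collar (200,265) slightly left of and behind the socket. The scene view agrees. Both cameras put the socket about (+2.5, −3) mm from the collar.

```bash
python3 -m crank '[{"dp":[0.075,-0.085,-0.1],"angular":[0,0,0]},{"dp":[0,0,-0.2],"angular":[0,0,0]},{"dp":[0,0,0],"angular":[0,0,0]},{"dp":[0,0,0],"angular":[0,0,0]},{"dp":[0,0,0],"angular":[0,0,0]}]'
cat > rel.py <<'E'
from h import *
zt=sense()['tcp_pos'][2]-.094
for n in('side','scene'):
    im,z,K,T=snap(n); Q=cloud(z,K,T).reshape(-1,3); r=np.hypot(*(Q[:,:2]-np.array([.4695,-.219])).T); o=[]
    for lo,hi in((.0975,.1025),(zt+.0375,zt+.0425)):
        q=Q[(r<.028)&(Q[:,2]>lo)&(Q[:,2]<hi)]; o.append(np.array(cv2.minEnclosingCircle((q[:,:2]*1000).astype(np.float32))[0])); print(len(q),end=' ')
    print(n,'socket-collar mm',o[0]-o[1])
p=[]
for _ in range(3): s=sense(); p.append(s['tcp_pos'])
M=R.from_quat(s['tool_rot']).as_matrix(); print(np.mean(p,0),np.rad2deg(np.arctan2(M[1,0],M[0,0])),M[:2,2],s['t'],s['force'])
E
python3 rel.py
```

```text
t: 9.7
tcp_pos: [0.4709, -0.2209, 0.1993]
tool_rot: [0.957, 0.29, -0.0, -0.0]
force: [0.6, 0.7, -1.4]
finger_gap: 0.104
gripper_force: 78.1
47 89 side socket-collar mm [-0.61651611  1.99940491]
35 53 scene socket-collar mm [-1.05001831  0.99760437]
[ 0.47096056 -0.22098412  0.19946134] 33.693571881944074 [ 9.94947014e-05 -6.43312229e-05] 9.8 [ 0.78540861  0.60754285 -1.22006874]
```

```bash
python3 -m crank '[{"dp":[-0.03,0.053,0],"angular":[0,0,0]},{"dp":[0,0,-0.2],"angular":[0,0,0]},{"dp":[0,0,0],"angular":[0,0,0]},{"dp":[0,0,0],"angular":[0,0,0]},{"dp":[0,0,0],"angular":[0,0,0]}]'; python3 rel.py
python3 -m crank '[{"dp":[0,0,-0.1],"angular":[0,0,0]},{"dp":[0,0,-0.1],"angular":[0,0,0]},{"dp":[0,0,-0.05],"angular":[0,0,0]},{"dp":[0,0,0],"angular":[0,0,0]},{"dp":[0,0,0],"angular":[0,0,0]}]'
```

```text
t: 10.3
tcp_pos: [0.4701, -0.2194, 0.1934]
tool_rot: [0.957, 0.29, -0.0, 0.0]
force: [0.5, -0.6, -0.8]
finger_gap: 0.102
gripper_force: 78.1
56 78 side socket-collar mm [-1.30648804 -2.09489441]
31 51 scene socket-collar mm [ 0.8230896  -2.22303772]
[ 0.47008888 -0.21938888  0.19347108] 33.699112736283496 [ 0.00013551 -0.00010084] 10.4 [ 0.19420654  0.60728231 -2.42566599]
t: 10.9
tcp_pos: [0.47, -0.2193, 0.1858]
tool_rot: [0.957, 0.29, -0.0, -0.0]
force: [1.5, -0.8, -1.7]
finger_gap: 0.109
gripper_force: 78.1
```

The tip is now 4 mm below the lug tops with no contact force, so the lead-in is in the slots. I continue in small steps.

```bash
python3 -m crank '[{"dp":[0,0,-0.08],"angular":[0,0,0]},{"dp":[0,0,-0.08],"angular":[0,0,0]},{"dp":[0,0,0],"angular":[0,0,0]},{"dp":[0,0,0],"angular":[0,0,0]}]'; python3 -c "from station import sense;s=sense();print(s['ft_torque'],s['tcp_pos'])"
```

```text
t: 11.3
tcp_pos: [0.47, -0.2193, 0.181]
tool_rot: [0.957, 0.29, -0.0, -0.0]
force: [-0.5, -0.4, -1.4]
finger_gap: 0.11
gripper_force: 78.1
[ 0.00682101 -0.04792388 -0.04093773] [ 0.4699733  -0.21929842  0.18100497]
```

```bash
python3 -m crank '[{"dp":[0,0,-0.12],"angular":[0,0,0]},{"dp":[0,0,-0.12],"angular":[0,0,0]},{"dp":[0,0,-0.12],"angular":[0,0,0]},{"dp":[0,0,-0.08],"angular":[0,0,0]},{"dp":[0,0,0],"angular":[0,0,0]},{"dp":[0,0,0],"angular":[0,0,0]}]' 1 110; python3 -m crank '[{"dp":[0,0,-0.08],"angular":[0,0,0]},{"dp":[0,0,-0.08],"angular":[0,0,0]},{"dp":[0,0,0],"angular":[0,0,0]},{"dp":[0,0,0],"angular":[0,0,0]}]'
```

```text
t: 11.9
tcp_pos: [0.4701, -0.2193, 0.1679]
tool_rot: [0.957, 0.29, 0.0, 0.0]
force: [-0.5, 0.3, -2.4]
finger_gap: 0.104
gripper_force: 107.5
t: 12.3
tcp_pos: [0.4702, -0.2194, 0.1635]
tool_rot: [0.957, 0.29, 0.0, 0.0]
force: [0.1, 0.8, 5.3]
finger_gap: 0.103
gripper_force: 108.1
```

```bash
python3 -m crank '[{"dp":[0,0,-0.07],"angular":[0,0,0]},{"dp":[0,0,-0.04],"angular":[0,0,0]},{"dp":[0,0,0],"angular":[0,0,0]},{"dp":[0,0,0],"angular":[0,0,0]}]'; python3 -m crank '[{"dp":[0,0,-0.04],"angular":[0,0,0]},{"dp":[0,0,0],"angular":[0,0,0]},{"dp":[0,0,0],"angular":[0,0,0]},{"dp":[0,0,0],"angular":[0,0,0]}]'
```

```text
t: 12.7
tcp_pos: [0.4702, -0.2195, 0.1604]
tool_rot: [0.957, 0.29, 0.0, 0.0]
force: [-1.0, 0.6, 6.9]
finger_gap: 0.102
gripper_force: 108.2
t: 13.1
tcp_pos: [0.4703, -0.2195, 0.1597]
tool_rot: [0.957, 0.29, 0.0, 0.0]
force: [-1.8, 1.0, 9.3]
finger_gap: 0.101
gripper_force: 109.1
```

```bash
python3 -m crank '[{"dp":[0,0,-0.03],"angular":[0,0,0]},{"dp":[0,0,-0.03],"angular":[0,0,0]},{"dp":[0,0,0],"angular":[0,0,0]},{"dp":[0,0,0],"angular":[0,0,0]},{"dp":[0,0,0],"angular":[0,0,0]}]'
```

```text
t: 13.6
tcp_pos: [0.4704, -0.2195, 0.1596]
tool_rot: [0.957, 0.29, 0.001, 0.001]
force: [-3.9, 3.2, 22.4]
finger_gap: 0.101
gripper_force: 111.1
```

```bash
python3 -m crank '[{"dp":[0,0,0],"angular":[0,0,0]},{"dp":[0,0,0],"angular":[0,0,0]},{"dp":[0,0,0],"angular":[0,0,0]},{"dp":[0,0,0],"angular":[0,0,0]},{"dp":[0,0,0],"angular":[0,0,0]},{"dp":[0,0,0],"angular":[0,0,0]}]'
python3 - <<'E'
from h import *
o=[]
for n in('side','scene'):
    im,z,K,T=snap(n); uv=T[:3,:3].T@(np.array([.47,-.219,.11])-T[:3,3]); u,v=int(uv[0]/uv[2]*K[0,0]+K[0,2]),int(uv[1]/uv[2]*K[1,1]+K[1,2])
    o.append(cv2.resize(im[v-45:v+45,u-30:u+30],(400,600),interpolation=cv2.INTER_CUBIC))
    Q=cloud(z,K,T).reshape(-1,3); r=np.hypot(*(Q[:,:2]-np.array([.47,-.2193])).T)
    print(n,np.histogram(Q[(r<.026)&(Q[:,2]<.125)][:,2],bins=np.arange(.08,.126,.003)))
cv2.imwrite('pics/h.png',np.hstack(o))
E
```

```text
t: 14.2
tcp_pos: [0.4704, -0.2196, 0.1596]
tool_rot: [0.957, 0.29, 0.001, 0.001]
force: [-3.7, 2.4, 22.6]
finger_gap: 0.101
gripper_force: 111.1
side (array([10, 11, 10, 10, 10, 15, 15, 12, 50, 38,  6,  6,  8, 13, 14]), array([0.08 , 0.083, 0.086, 0.089, 0.092, 0.095, 0.098, 0.101, 0.104,
       0.107, 0.11 , 0.113, 0.116, 0.119, 0.122, 0.125]))
scene (array([10,  8,  4, 12,  6, 10, 11, 23, 30, 14,  4,  1,  2,  2,  4]), array([0.08 , 0.083, 0.086, 0.089, 0.092, 0.095, 0.098, 0.101, 0.104,
       0.107, 0.11 , 0.113, 0.116, 0.119, 0.122, 0.125]))
```

View pics/h.png

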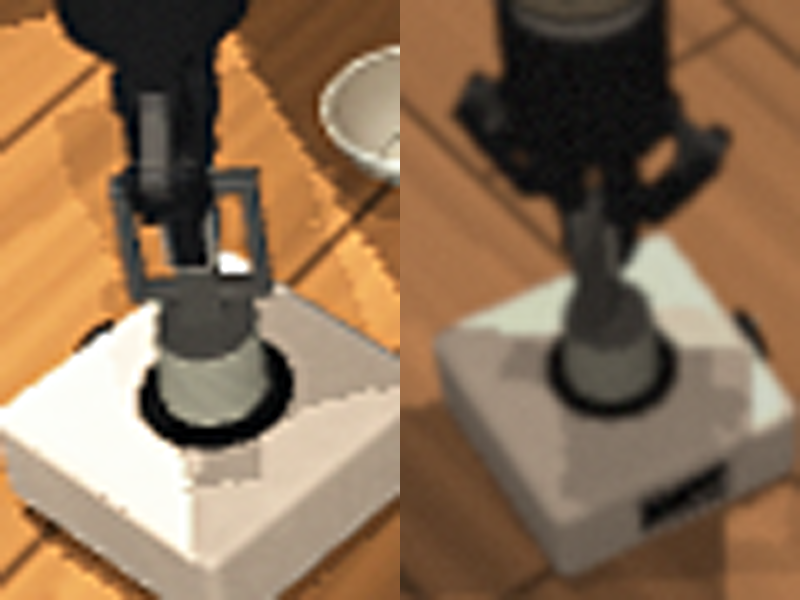

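Both views show the collar flush on the rim, near (205,345) and (610,330), with its top at about 0.106 m. The push force holds steady at about 22 N.

```bash
python3 -c "from station import order; print(order.sign_off())"
```

```text
the job is handed in; nothing more can be done
None
```

The smallest beater is meshed in the drive socket with its collar on the rim, still gripped and pressed down at about 22 N; I handed the job in at about 14 s of the 48 s allowed.

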